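# Line up the capacitors by size

### The arm

A 6-joint arm with a two-finger parallel gripper is mounted at the origin on the work surface. World frame = base frame: x ahead of the robot, y to its left, z up, the work surface at z = 0. Lengths are in mm, angles in rad, forces in N, time in s.
With the tool pointing down it reaches from about 350 to 875 mm from the base axis. Payload 4.2 kg.
Tool frame: the origin (TCP) lies midway between the tips of the shut fingers; the grasp point (between the pads) lies 19 mm behind it (arm.grasp_offset is the distance from the TCP to the grasp point, in mm); z points along the fingers, y is the direction in which the jaws open and shut (so a half turn about z gives the same grasp; the last joint's range is limited). The gripper opens to 85 mm and grips with 20 to 120 N. Pads are 22 mm wide; open, the fingers measure 114 mm over their backs; the gripper's body (76 mm by 85 mm) begins 54 mm behind the grasp point. The pads swing forward as they close: fully open they stand 13 mm farther back than shut.
Start: joints at [1.508, 0.385, 0.008, 0, -1.194, -0.259], TCP at [197.639, 592.906, 231.312] pointing down, gripper open.
Joint ranges: [-3.14, 3.14], [-1.21, 2.06], [-1.07, 1.41], [-3.16, 2.05], [-2.99, -0.16], [-3.1, 3.1]. Speed limits (rad/s): [2.79, 2.79, 3.14, 3.14, 3.14, 3.14].

### API

Orientations are given as a unit quaternion [x, y, z, w].
In Python, from bench import arm gives the robot as it stands.
- The arm moves only by the tool move_arm, never from a script. Its argument "moves" is a list of rows, each an object with "gripper": the gripper's target within -1 to 1 (fully open at 1, half-way at 0, shut at -1); "xyz": the shift along the tool's x, y, z in cm, a list of three; "angular": the turn, a rotation vector about the tool's x, y, z in rad, a list of three. In form: [{"gripper": gripper, "xyz": [dx, dy, dz], "angular": [wx, wy, wz]}, ...]. A call has 1 to 10 rows; each row is the pose to reach, as a shift and turn from the pose commanded when the call began, along the tool's axes at that moment; what a row does not reach only later rows make up. A row lasts 1/8 s, in which the tool goes at most 62.5 mm and 10.7 degrees, less where a joint would pass 70% of its speed; a pose out of reach is approached as far as the arm can. A call with a gripper value outside its range is refused whole. The fingers move at their own pace and stop on an object; the grip force is fixed at half the most. Time passes only in rows, so rows that repeat a pose let the fingers close. It gives the time, the measured TCP pose, the force and the opening at its end, in the units of the state.
- arm.read_state(): the state, without advancing time (a new reading comes with each control period).
- arm.get_image(name): name is "side" or "top"; returns (picture, depth): 400x640x3 uint8, blue, green, red; 400x640 float32, mm along the optical axis (not along the pixel's ray), 0 where there is no reading.
- arm.get_calibration(name): a dict with "camera_matrix" (3x3 intrinsics, pixels), "R" (3x3) and "t" (3): a world point X has camera coordinates R X + t. Camera axes: x right, y down, z forward; pixel columns grow to the right and rows downward; lengths in mm; the calibration is good to about 2 mm. A picture is of the moment at which its call begins. get_calibration takes no time and is no camera call.
- arm.job_done(): hands the job in, once; it reports no verdict.
The state is a dict: "clock": time; "joints": joint angles; "joint_vel": joint speeds; "joint_efforts": joint torques, N m; "position": TCP position; "ee_rot": TCP orientation; "contact_force": force on the tool from outside, world axes, zero at the start; "wrist_torque": the same for the moment, N m; "gripper_width": finger opening in mm.
Only numpy, scipy, OpenCV 4.12 (cv2) and the standard library are available. Lean on these libraries where they do the work, as an engineer would, in place of code of your own. Each camera call takes 0.05 s, during which the arm holds its last target. There are 200 camera calls.

### The job

Stand the four capacitors upright on the white marks of the blue strip, one centred on each mark, in order of size: the smallest next to the red block, the largest next to the black block. Do not let any of them fall over on the way, and leave them all standing still and released.

Things in the scene. Friction and masses are not known exactly. Their poses are not given: they have to be found in the camera images.
- cap_blue_centre (a point): Capacitor, the smallest of four: an upright blue cylinder 30 mm in diameter and 45 mm tall, with two brass screw terminals standing 5 mm above its top. Loose, 50 to 300 g, starts upright on the bench. This point is on its axis, half-way up (22.5 mm above its underside); z is its axis, towards the terminals. Other things lying between the capacitors are at most 12 mm high.
- cap_black_centre (a point): Capacitor, the second smallest of four: an upright black cylinder 36 mm in diameter and 58 mm tall, with two brass screw terminals standing 5 mm above its top. Loose, 50 to 300 g, starts upright on the bench. This point is on its axis, half-way up (29 mm above its underside); z is its axis, towards the terminals. Other things lying between the capacitors are at most 12 mm high.
- cap_orange_centre (a point): Capacitor, the second largest of four: an upright orange cylinder 43 mm in diameter and 72 mm tall, with two brass screw terminals standing 5 mm above its top. Loose, 50 to 300 g, starts upright on the bench. This point is on its axis, half-way up (36 mm above its underside); z is its axis, towards the terminals. Other things lying between the capacitors are at most 12 mm high.
- cap_green_centre (a point): Capacitor, the largest of four: an upright green cylinder 50 mm in diameter and 88 mm tall, with two brass screw terminals standing 5 mm above its top. Loose, 50 to 300 g, starts upright on the bench. This point is on its axis, half-way up (44 mm above its underside); z is its axis, towards the terminals. Other things lying between the capacitors are at most 12 mm high.
- mark1: One of four identical white disc marks (60 mm across, flat, black dot in the middle) in a row 85 mm apart on a fixed blue strip 72 mm wide, 410 mm long and 6 mm thick. Number 1 of 4 along the row, an end one. Origin: centre of the disc on the top face of the strip, 6 mm above the bench; y runs along the row from mark1 towards mark4, x across the strip. Fixed.
- mark2: One of four identical white disc marks (60 mm across, flat, black dot in the middle) in a row 85 mm apart on a fixed blue strip 72 mm wide, 410 mm long and 6 mm thick. Number 2 of 4 along the row, an inner one. Origin: centre of the disc on the top face of the strip, 6 mm above the bench; y runs along the row from mark1 towards mark4, x across the strip. Fixed.
- mark3: One of four identical white disc marks (60 mm across, flat, black dot in the middle) in a row 85 mm apart on a fixed blue strip 72 mm wide, 410 mm long and 6 mm thick. Number 3 of 4 along the row, an inner one. Origin: centre of the disc on the top face of the strip, 6 mm above the bench; y runs along the row from mark1 towards mark4, x across the strip. Fixed.
- mark4: One of four identical white disc marks (60 mm across, flat, black dot in the middle) in a row 85 mm apart on a fixed blue strip 72 mm wide, 410 mm long and 6 mm thick. Number 4 of 4 along the row, an end one. Origin: centre of the disc on the top face of the strip, 6 mm above the bench; y runs along the row from mark1 towards mark4, x across the strip. Fixed.
- red_block: Red block fixed on one end of the blue strip, 60 mm beyond the centre of the end mark: 50 mm across the strip, 22 mm along it, 28 mm high. Origin: centre of its underside, on the strip. Red and black blocks may change ends from start to start.
- black_block: Black block fixed on one end of the blue strip, 60 mm beyond the centre of the end mark: 50 mm across the strip, 22 mm along it, 28 mm high. Origin: centre of its underside, on the strip. Red and black blocks may change ends from start to start.
Not all that is in view belongs to the job. Of the things shaped like the part that bears cap_green_centre, the green one is meant.

How it is judged (in metres and radians):
At the end, for the whole second after the job is handed in: From the red block on: blue, black, orange, green capacitor, each standing on the strip (height within 4 mm), axis within 12 mm of its mark's centre, upright within 0.1 rad with terminals up, at rest (under 20 mm/s and 0.2 rad/s) (((horizontal distance between red_block and mark1 below 0.1 m and horizontal distance between cap_blue_centre and mark1 below 0.012 m and z of cap_blue_centre in the frame of mark1 between 0.0185 and 0.0265 m and horizontal distance between cap_black_centre and mark2 below 0.012 m and z of cap_black_centre in the frame of mark2 between 0.025 and 0.033 m and horizontal distance between cap_orange_centre and mark3 below 0.012 m and z of cap_orange_centre in the frame of mark3 between 0.032 and 0.04 m and horizontal distance between cap_green_centre and mark4 below 0.012 m and z of cap_green_centre in the frame of mark4 between 0.04 and 0.048 m) or (horizontal distance between red_block and mark4 below 0.1 m and horizontal distance between cap_blue_centre and mark4 below 0.012 m and z of cap_blue_centre in the frame of mark4 between 0.0185 and 0.0265 m and horizontal distance between cap_black_centre and mark3 below 0.012 m and z of cap_black_centre in the frame of mark3 between 0.025 and 0.033 m and horizontal distance between cap_orange_centre and mark2 below 0.012 m and z of cap_orange_centre in the frame of mark2 between 0.032 and 0.04 m and horizontal distance between cap_green_centre and mark1 below 0.012 m and z of cap_green_centre in the frame of mark1 between 0.04 and 0.048 m)) and angle between each of cap_blue_centre, cap_black_centre, cap_orange_centre, cap_green_centre's own z axis and vertical below 0.1 rad and linear speed of each of cap_blue, cap_black, cap_orange, cap_green below 0.02 m/s and angular speed of each of cap_blue, cap_black, cap_orange, cap_green below 0.2 rad/s); the robot touches nothing.
It fails at once if a capacitor fell over (leaning more than 1 rad) (angle between any of cap_blue_centre, cap_black_centre, cap_orange_centre, cap_green_centre's own z axis and vertical above 1 rad).
It also fails if it takes over 112 s, if anything falls off the work surface, if the arm or the gripper's body presses on something with over 40 N, if the wrist force passes 120 N, or if a joint passes its speed limit or range.

## Working session

There is one attempt and no reset: what is moved stays moved. The work goes in short steps, Python scripts to look and compute and a tool call to move; the robot and the scene stay as the last step left them, time stands still between calls to the robot, and variables do not carry over. Pictures are saved under pics/ and viewed, about 12 in all and at most 16, crops included, and the job is handed in when it is done.

Besides the shell and the picture viewer there is one more tool, called as name(argument=value, ...), one argument or row to a line, values as JSON. move_arm: Moves the arm, as the interface text tells. Its arguments: {"type":"object","properties":{"moves":{"type":"array","items":{"type":"object","properties":{"gripper":{"type":"number"},"xyz":{"type":"array","items":{"type":"number"}},"angular":{"type":"array","items":{"type":"number"}}}}}},"required":["moves"]}

```bash
mkdir -p pics; ls; python3 - <<'E'
from bench import arm
import cv2,numpy as np
for n in("top","side"):
    p,d=arm.get_image(n); cv2.imwrite(f"pics/{n}0.png",p); np.savez(f"{n}0.npz",p=p,d=d)
    c=arm.get_calibration(n); print(n,np.round(c["camera_matrix"],1).tolist(),np.round(c["R"],3).tolist(),np.round(c["t"]))
print(arm.read_state())
E
```

```text
pics
top [[380.0, 0.0, 315.8], [0.0, 380.0, 201.1], [0.0, 0.0, 1.0]] [[-0.029, -0.999, 0.038], [-0.993, 0.024, -0.113], [0.112, -0.041, -0.993]] [ 42. 490. 776.]
side [[384.2, 0.0, 322.7], [0.0, 384.2, 198.0], [0.0, 0.0, 1.0]] [[0.996, -0.086, 0.02], [-0.04, -0.647, -0.761], [0.079, 0.757, -0.648]] [-497.   99.  820.]
{'clock': 0.1, 'joints': array([ 1.50758293e+00,  3.85469356e-01,  6.74964748e-03, -3.98467223e-04,
       -1.19401735e+00, -2.58583951e-01]), 'joint_vel': array([ 0.00123493, -0.0020696 ,  0.00246636,  0.00105301, -0.00019107,
       -0.00070105]), 'joint_efforts': array([-4.83455460e-04, -3.93318021e+01,  1.88931048e+01,  4.19795930e+00,
       -2.58349988e-03,  6.78159225e-06]), 'position': array([197.5077914 , 592.41490922, 230.33759744]), 'ee_rot': array([ 9.87071453e-01, -1.60277794e-01, -8.96645080e-05,  9.83800169e-04]), 'contact_force': array([-0.27894409,  0.55030768,  0.27258036]), 'wrist_torque': array([-0.00103922,  0.00160942, -0.04604706]), 'gripper_width': 85.29618685786575}
```

View pics/top0.png

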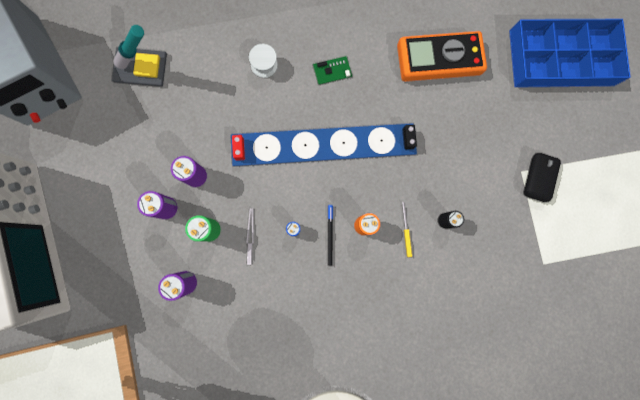

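View pics/side0.png

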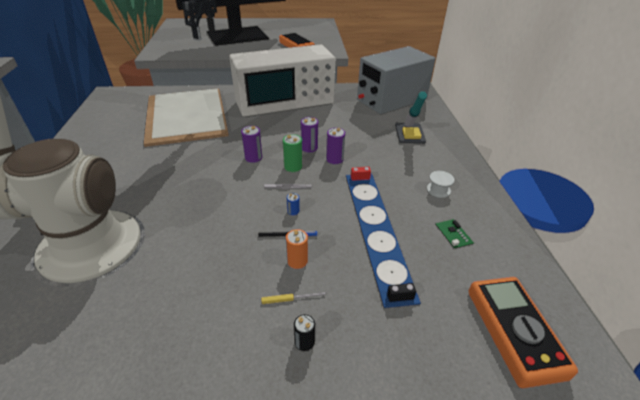

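The top view shows the strip at about (232–416, 145), with red on the left (+y) and black on the right. The caps are green (200,228), blue (293,229), orange (368,224) and black (452,219), with purple decoys around green at (186,170), (151,205) and (174,286). The side view agrees. Next I measure positions from both views.

```bash
cat > h.py <<'E'
from bench import arm
import cv2,numpy as np
def world(n,d):
    c=arm.get_calibration(n);K,R,t=[np.array(c[k],float) for k in("camera_matrix","R","t")]
    v,u=np.mgrid[:400,:640]
    r=np.stack([(u-K[0,2])/K[0,0],(v-K[1,2])/K[1,1],np.ones(u.shape)],-1)
    return ((r*d[...,None])-t)@R      # R^T (X-t)
def ray(n,uv,z):
    c=arm.get_calibration(n);K,R,t=[np.array(c[k],float) for k in("camera_matrix","R","t")]
    o=-R.T@t; r=R.T@np.linalg.inv(K)@np.array([uv[0],uv[1],1.]); return o+r*(z-o[2])/r[2]
H=dict(blue=45,black=58,orange=72,green=88)
def whites(n,p,x0,x1,y0,y1,amin=40):
    hs=cv2.cvtColor(p,cv2.COLOR_BGR2HSV); m=((hs[...,1]<45)&(hs[...,2]>190)).astype(np.uint8)
    m=cv2.morphologyEx(m,cv2.MORPH_CLOSE,np.ones((3,3)))
    out=[]
    for c in cv2.findContours(m,cv2.RETR_EXTERNAL,cv2.CHAIN_APPROX_NONE)[0]:
        (u,v),r=cv2.minEnclosingCircle(c)
        if x0<u<x1 and y0<v<y1 and cv2.contourArea(c)>amin:
            e=cv2.fitEllipse(c); out.append(e[0]+e[1])
    return out
E
python3 - <<'E'
from h import *
rois={"top":dict(blue=(293,229),black=(455,219),orange=(368,224),green=(200,228)),"side":dict(blue=(293,203),black=(304,330),orange=(297,246),green=(292,150))}
for n in("top","side"):
    f=np.load(n+"0.npz");p,d=f["p"],f["d"];W=world(n,d)
    for k,(u,v) in rois[n].items():
        m=np.zeros(d.shape,bool);m[v-28:v+29,u-28:u+29]=1;m&=d>0
        w=W[m]; z=w[:,2]; s=w[np.abs(z-H[k])<4]; b=w[z>20]
        (c,r)=cv2.minEnclosingCircle(s[:,:2].astype(np.float32)) if len(s) else ((0,0),0)
        print(n,k,len(s),"top circ",np.round(c),round(r,1),"median",np.round(np.median(s,0)),"bench",np.round(np.percentile(z,[5,99]),1))
    for e in whites(n,p,*((240,402,120,165) if n=="top" else (345,410,180,285))):
        print(n,"mark",np.round(ray(n,e[:2],6),1),np.round(e,1))
    hs=cv2.cvtColor(p,cv2.COLOR_BGR2HSV)
    for k,(u,v) in rois[n].items():
        q=whites(n,p,u-15,u+15,v-32,v+15,12)
        for e in q: print(n,k,"white top",np.round(ray(n,e[:2],H[k]),1),np.round(e,1))
E
```

```text
top blue 153 top circ [433.  79.] 14.6 median [433.  80.  44.] bench [-3.4 45.7]
top black 219 top circ [ 444. -255.] 18.0 median [ 444. -254.   57.] bench [-4.  59.4]
top orange 331 top circ [438. -74.] 21.3 median [438. -73.  71.] bench [-3.6 74.7]
top green 513 top circ [438. 260.] 25.0 median [438. 259.  88.] bench [-2.8 91.8]
top mark [615.6 132.9   6. ] [266.5 147.1  26.1  26.5]
top mark [619.2  48.5   6. ] [305.  144.8  26.1  26.4]
top mark [623.  -36.1   6. ] [343.1 142.4  25.7  26.3]
top mark [ 626.8 -121.1    6. ] [381.1 140.   25.6  26.4]
top blue white top [433.7  78.4  45. ] [292.9 228.7   9.5  10.4]
top black white top [ 443.7 -254.8   58. ] [455.4 219.1  10.6  12.5]
top orange white top [438.4 -73.3  72. ] [368.8 223.7  14.9  15.2]
top green white top [438.5 259.6  88. ] [197.5 227.9  19.3  20.1]
side blue 87 top circ [436.  77.] 15.5 median [434.  74.  44.] bench [-3.4 46. ]
side black 338 top circ [ 445. -257.] 18.3 median [ 445. -259.   57.] bench [-3.  60.3]
side orange 273 top circ [439. -75.] 22.4 median [439. -78.  71.] bench [-3.1 74.1]
side green 230 top circ [469. 289.] 69.3 median [448. 263.  87.] bench [-3.3 88.5]
side mark [ 626.9 -122.8    6. ] [391.4 271.9  20.6  28.3]
side mark [623.5 -38.2   6. ] [381.2 241.1  17.7  25.9]
side mark [619.7  46.8   6. ] [372.3 214.6  15.   23.8]
side mark [616.1 130.8   6. ] [364.8 191.9  12.3  21.6]
```

Both views agree to about 2 mm, and the radii and mark spacing match the given sizes. In world coordinates:

| Capacitor | From (x, y) | Mark target (x, y) |
|---|---|---|
| blue | 433.5, 78 | 615.8, 132 |
| black | 444, −255 | 619.4, 47.7 |
| orange | 438.5, −74 | 623, −37 |
| green | 438, 260 | 627, −122 |

I'll use jaws along world x. That takes a tool turn of +1.249, after which tool x = −Y and tool y = −X.

move_arm(
  moves=[
    {"gripper": 1,"xyz": [5.4,16.3,0],"angular": [0,0,0.4]},
    {"gripper": 1,"xyz": [5.4,16.3,0],"angular": [0,0,0.4]},
    {"gripper": 1,"xyz": [5.4,16.3,0],"angular": [0,0,0.5]},
    {"gripper": 1,"xyz": [33.4,24.0,0],"angular": [0,0,1.249]},
    {"gripper": 1,"xyz": [33.4,24.0,0],"angular": [0,0,1.249]},
    {"gripper": 1,"xyz": [33.4,24.0,0],"angular": [0,0,1.249]},
    {"gripper": 1,"xyz": [33.4,24.0,0],"angular": [0,0,1.249]},
    {"gripper": 1,"xyz": [33.4,24.0,0],"angular": [0,0,1.249]},
    {"gripper": 1,"xyz": [33.4,24.0,0],"angular": [0,0,1.249]},
    {"gripper": 1,"xyz": [33.4,24.0,0],"angular": [0,0,1.249]},
  ],
)

```text
clock: 1.35
position: [438.3, 259.4, 230.9]
ee_rot: [-0.707, 0.707, 0.0, -0.001]
contact_force: [-0.7, -0.2, -0.0]
gripper_width: 85.0
```

move_arm(
  moves=[
    {"gripper": 1,"xyz": [0,0,5],"angular": [0,0,0]},
    {"gripper": 1,"xyz": [0,0,10],"angular": [0,0,0]},
    {"gripper": 1,"xyz": [0,0,14],"angular": [0,0,0]},
    {"gripper": 1,"xyz": [0,0,17],"angular": [0,0,0]},
    {"gripper": 1,"xyz": [0,0,19.3],"angular": [0,0,0]},
    {"gripper": 1,"xyz": [0,0,19.3],"angular": [0,0,0]},
    {"gripper": -1,"xyz": [0,0,19.3],"angular": [0,0,0]},
    {"gripper": -1,"xyz": [0,0,19.3],"angular": [0,0,0]},
    {"gripper": -1,"xyz": [0,0,19.3],"angular": [0,0,0]},
    {"gripper": -1,"xyz": [0,0,19.3],"angular": [0,0,0]},
  ],
)

```text
clock: 2.6
position: [439.2, 260.5, 39.9]
ee_rot: [0.707, -0.707, -0.0, -0.001]
contact_force: [-0.7, 1.0, 6.3]
gripper_width: 49.0
```

move_arm(
  moves=[
    {"gripper": -1,"xyz": [0,0,0],"angular": [0,0,0]},
    {"gripper": -1,"xyz": [0,0,0],"angular": [0,0,0]},
    {"gripper": -1,"xyz": [0,0,-1.5],"angular": [0,0,0]},
    {"gripper": -1,"xyz": [0,0,-4],"angular": [0,0,0]},
    {"gripper": -1,"xyz": [0,0,-7],"angular": [0,0,0]},
    {"gripper": -1,"xyz": [0,0,-10],"angular": [0,0,0]},
    {"gripper": -1,"xyz": [0,0,-12],"angular": [0,0,0]},
    {"gripper": -1,"xyz": [0,0,-13],"angular": [0,0,0]},
    {"gripper": -1,"xyz": [0,0,-13],"angular": [0,0,0]},
    {"gripper": -1,"xyz": [0,0,-13],"angular": [0,0,0]},
  ],
)

```text
clock: 3.85
position: [437.9, 259.0, 167.3]
ee_rot: [-0.707, 0.707, 0.0, -0.001]
contact_force: [-0.5, -0.3, -2.0]
gripper_width: 49.0
```

move_arm(
  moves=[
    {"gripper": -1,"xyz": [2,-1,0],"angular": [0,0,0]},
    {"gripper": -1,"xyz": [6,-3,0],"angular": [0,0,0]},
    {"gripper": -1,"xyz": [11,-5.5,0],"angular": [0,0,0]},
    {"gripper": -1,"xyz": [16,-8,0],"angular": [0,0,0]},
    {"gripper": -1,"xyz": [21,-10.5,0],"angular": [0,0,0]},
    {"gripper": -1,"xyz": [26,-13,0],"angular": [0,0,0]},
    {"gripper": -1,"xyz": [31,-15.5,0],"angular": [0,0,0]},
    {"gripper": -1,"xyz": [35,-17.5,0],"angular": [0,0,0]},
    {"gripper": -1,"xyz": [37.5,-18.6,0],"angular": [0,0,0]},
    {"gripper": -1,"xyz": [38.1,-18.9,0],"angular": [0,0,0]},
  ],
)

```text
clock: 5.1
position: [627.2, -123.1, 166.2]
ee_rot: [-0.706, 0.708, 0.001, -0.001]
contact_force: [-1.8, 0.5, -2.7]
gripper_width: 48.6
```

move_arm(
  moves=[
    {"gripper": -1,"xyz": [0,0,0],"angular": [0,0,0]},
    {"gripper": -1,"xyz": [0,0,3],"angular": [0,0,0]},
    {"gripper": -1,"xyz": [0,0,6],"angular": [0,0,0]},
    {"gripper": -1,"xyz": [0,0,9],"angular": [0,0,0]},
    {"gripper": -1,"xyz": [0,0,11],"angular": [0,0,0]},
    {"gripper": -1,"xyz": [0,0,11.9],"angular": [0,0,0]},
    {"gripper": -1,"xyz": [0,0,12.2],"angular": [0,0,0]},
    {"gripper": -1,"xyz": [0,0,12.2],"angular": [0,0,0]},
    {"gripper": -1,"xyz": [0,0,12.2],"angular": [0,0,0]},
  ],
)

```text
clock: 6.22
position: [628.2, -121.3, 47.3]
ee_rot: [0.707, -0.707, 0.001, -0.001]
contact_force: [0.1, -0.3, -2.7]
gripper_width: 49.1
```

```bash
python3 - <<'E'
from h import *
s=arm.read_state();print(s["position"],s["contact_force"])
p,d=arm.get_image("side");cv2.imwrite("pics/s1.png",cv2.resize(p[200:330,300:500],None,fx=3,fy=3))
E
```

```text
[ 628.20011771 -121.32905181   47.34995731] [ 0.09796249 -0.29479288 -2.73965023]
```

View pics/s1.png

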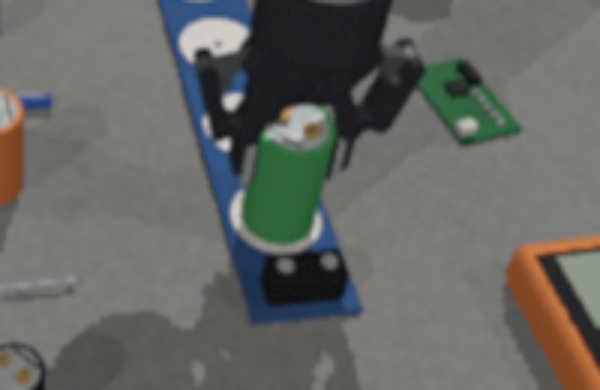

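Green hangs just above mark 4, which shows as a white rim around its foot at crop (275,215). I lower it to contact and release.

move_arm(
  moves=[
    {"gripper": -1,"xyz": [0,0,0.1],"angular": [0,0,0]},
    {"gripper": -1,"xyz": [0,0,0.2],"angular": [0,0,0]},
    {"gripper": -1,"xyz": [0,0,0.2],"angular": [0,0,0]},
  ],
)

```text
clock: 6.65
position: [628.0, -121.6, 45.9]
ee_rot: [0.707, -0.707, 0.001, -0.0]
contact_force: [-2.3, 0.8, 5.5]
gripper_width: 48.6
```

move_arm(
  moves=[
    {"gripper": 0.4,"xyz": [0,0,0],"angular": [0,0,0]},
    {"gripper": 0.7,"xyz": [0,0,0],"angular": [0,0,0]},
    {"gripper": 1,"xyz": [0,0,0],"angular": [0,0,0]},
    {"gripper": 1,"xyz": [0,0,0],"angular": [0,0,0]},
    {"gripper": 1,"xyz": [0,0,-2],"angular": [0,0,0]},
    {"gripper": 1,"xyz": [0,0,-6],"angular": [0,0,0]},
    {"gripper": 1,"xyz": [0,0,-11],"angular": [0,0,0]},
    {"gripper": 1,"xyz": [0,0,-16],"angular": [0,0,0]},
    {"gripper": 1,"xyz": [0,0,-16],"angular": [0,0,0]},
  ],
)

```text
clock: 7.78
position: [630.2, -121.6, 210.0]
ee_rot: [0.707, -0.707, 0.004, -0.004]
contact_force: [-0.1, 0.3, -0.6]
gripper_width: 85.5
```

move_arm(
  moves=[
    {"gripper": 1,"xyz": [-1.2,5,0],"angular": [0,0,0]},
    {"gripper": 1,"xyz": [-2.6,10,0],"angular": [0,0,0]},
    {"gripper": 1,"xyz": [-3.8,15,0],"angular": [0,0,0]},
    {"gripper": 1,"xyz": [-4.7,18.8,0],"angular": [0,0,0]},
    {"gripper": 1,"xyz": [-4.7,18.8,0],"angular": [0,0,0]},
    {"gripper": 1,"xyz": [-4.7,18.8,0],"angular": [0,0,0]},
    {"gripper": 1,"xyz": [-4.7,18.8,0],"angular": [0,0,0]},
  ],
)

```text
clock: 8.65
position: [440.5, -74.5, 204.0]
ee_rot: [-0.707, 0.707, 0.0, -0.0]
contact_force: [-1.0, 0.3, -0.6]
gripper_width: 85.6
```

```bash
cat >> h.py <<'E'
def caps(n,pos):
    p,d=arm.get_image(n);W=world(n,d)
    for k,(x,y,b) in pos.items():
        s=W[(np.hypot(W[...,0]-x,W[...,1]-y)<35)&(np.abs(W[...,2]-H[k]-b)<4)&(d>0)]
        if len(s)<10: print(n,k,"few");continue
        c,r=cv2.minEnclosingCircle(s[:,:2].astype(np.float32)); print(n,k,len(s),"circ",np.round(c,1),round(r,1),"median",np.round(np.median(s,0),1))
    return p
E
python3 - <<'E'
from h import *
cv2.imwrite("pics/t2.png",caps("top",dict(green=(627,-122,6),orange=(438,-74,0))))
caps("side",dict(green=(627,-122,6)))
print(arm.read_state()["position"])
E
```

```text
top green 438 circ [ 625.5 -121.9] 25.2 median [ 625.7 -121.4   93.2]
top orange few
side green 413 circ [ 627.  -123.8] 25.3 median [ 627.  -126.8   92.9]
[440.26849754 -74.51247812 203.88197357]
```

Green stands within 2 mm of its mark. Next is orange.

move_arm(
  moves=[
    {"gripper": 1,"xyz": [0,0.2,5],"angular": [0,0,0]},
    {"gripper": 1,"xyz": [0,0.2,10],"angular": [0,0,0]},
    {"gripper": 1,"xyz": [0,0.2,14],"angular": [0,0,0]},
    {"gripper": 1,"xyz": [0,0.2,16.5],"angular": [0,0,0]},
    {"gripper": 1,"xyz": [0,0.2,17.4],"angular": [0,0,0]},
    {"gripper": 1,"xyz": [0,0.2,17.4],"angular": [0,0,0]},
    {"gripper": -1,"xyz": [0,0.2,17.4],"angular": [0,0,0]},
    {"gripper": -1,"xyz": [0,0.2,17.4],"angular": [0,0,0]},
    {"gripper": -1,"xyz": [0,0.2,17.4],"angular": [0,0,0]},
    {"gripper": -1,"xyz": [0,0.2,17.4],"angular": [0,0,0]},
  ],
)

```text
clock: 10.0
position: [438.4, -74.3, 31.5]
ee_rot: [0.707, -0.707, 0.001, -0.001]
contact_force: [0.0, -0.3, 4.4]
gripper_width: 41.8
```

move_arm(
  moves=[
    {"gripper": -1,"xyz": [0,0,0],"angular": [0,0,0]},
    {"gripper": -1,"xyz": [0,0,0],"angular": [0,0,0]},
  ],
)

```text
clock: 10.25
position: [438.4, -74.3, 31.5]
ee_rot: [0.707, -0.707, 0.001, -0.001]
contact_force: [-1.0, 0.1, 5.0]
gripper_width: 41.8
```

move_arm(
  moves=[
    {"gripper": -1,"xyz": [0,0,-2],"angular": [0,0,0]},
    {"gripper": -1,"xyz": [0,0,-5],"angular": [0,0,0]},
    {"gripper": -1,"xyz": [0,0,-9],"angular": [0,0,0]},
    {"gripper": -1,"xyz": [0,-1,-12],"angular": [0,0,0]},
    {"gripper": -1,"xyz": [-1,-5,-13],"angular": [0,0,0]},
    {"gripper": -1,"xyz": [-2,-10,-13],"angular": [0,0,0]},
    {"gripper": -1,"xyz": [-3,-15,-13],"angular": [0,0,0]},
    {"gripper": -1,"xyz": [-3.6,-18,-13],"angular": [0,0,0]},
    {"gripper": -1,"xyz": [-3.7,-18.5,-13],"angular": [0,0,0]},
    {"gripper": -1,"xyz": [-3.7,-18.5,-13],"angular": [0,0,0]},
  ],
)

```text
clock: 11.5
position: [621.7, -37.4, 159.8]
ee_rot: [-0.707, 0.707, 0.001, -0.001]
contact_force: [-0.5, -0.2, -1.3]
gripper_width: 41.9
```

move_arm(
  moves=[
    {"gripper": -1,"xyz": [0,0,0],"angular": [0,0,0]},
    {"gripper": -1,"xyz": [0,0,0],"angular": [0,0,0]},
  ],
)

```text
clock: 11.75
position: [621.8, -37.6, 160.8]
ee_rot: [-0.707, 0.707, -0.0, 0.0]
contact_force: [-0.3, 0.2, -0.9]
gripper_width: 41.2
```

move_arm(
  moves=[
    {"gripper": -1,"xyz": [0,-0.1,3],"angular": [0,0,0]},
    {"gripper": -1,"xyz": [0,-0.1,6],"angular": [0,0,0]},
    {"gripper": -1,"xyz": [0,-0.1,9],"angular": [0,0,0]},
    {"gripper": -1,"xyz": [0,-0.1,11],"angular": [0,0,0]},
    {"gripper": -1,"xyz": [0,-0.1,11.8],"angular": [0,0,0]},
    {"gripper": -1,"xyz": [0,-0.1,12.2],"angular": [0,0,0]},
    {"gripper": -1,"xyz": [0,-0.1,12.2],"angular": [0,0,0]},
    {"gripper": -1,"xyz": [0,-0.1,12.3],"angular": [0,0,0]},
    {"gripper": -1,"xyz": [0,-0.1,12.3],"angular": [0,0,0]},
  ],
)

```text
clock: 12.88
position: [623.9, -37.4, 37.9]
ee_rot: [0.707, -0.707, 0.0, -0.0]
contact_force: [-0.2, 0.5, -1.0]
gripper_width: 41.8
```

move_arm(
  moves=[
    {"gripper": -1,"xyz": [0,0,0.1],"angular": [0,0,0]},
    {"gripper": -1,"xyz": [0,0,0.1],"angular": [0,0,0]},
  ],
)

```text
clock: 13.12
position: [623.9, -37.4, 37.5]
ee_rot: [0.707, -0.707, 0.0, -0.0]
contact_force: [-2.0, 0.9, 6.2]
gripper_width: 41.7
```

move_arm(
  moves=[
    {"gripper": 0.4,"xyz": [0,0,0],"angular": [0,0,0]},
    {"gripper": 0.7,"xyz": [0,0,0],"angular": [0,0,0]},
    {"gripper": 1,"xyz": [0,0,0],"angular": [0,0,0]},
    {"gripper": 1,"xyz": [0,0,0],"angular": [0,0,0]},
    {"gripper": 1,"xyz": [0,0,-2],"angular": [0,0,0]},
    {"gripper": 1,"xyz": [0,0,-6],"angular": [0,0,0]},
    {"gripper": 1,"xyz": [0,0,-11],"angular": [0,0,0]},
    {"gripper": 1,"xyz": [0,0,-16],"angular": [0,0,0]},
    {"gripper": 1,"xyz": [3,3,-16],"angular": [0,0,0]},
  ],
)

```text
clock: 14.25
position: [597.4, -66.4, 201.2]
ee_rot: [0.708, -0.706, 0.004, -0.004]
contact_force: [-0.6, -0.3, -0.3]
gripper_width: 85.3
```

move_arm(
  moves=[
    {"gripper": 1,"xyz": [4,3,0],"angular": [0,0,0]},
    {"gripper": 1,"xyz": [8,6,0],"angular": [0,0,0]},
    {"gripper": 1,"xyz": [12,9,0],"angular": [0,0,0]},
    {"gripper": 1,"xyz": [16,12,0],"angular": [0,0,0]},
    {"gripper": 1,"xyz": [18.8,15,0],"angular": [0,0,0]},
    {"gripper": 1,"xyz": [18.8,15,0],"angular": [0,0,0]},
    {"gripper": 1,"xyz": [18.8,15,0],"angular": [0,0,0]},
  ],
)

```text
clock: 15.12
position: [443.8, -255.5, 196.5]
ee_rot: [-0.707, 0.707, -0.0, 0.0]
contact_force: [-0.5, -0.0, -0.1]
gripper_width: 85.5
```

```bash
python3 - <<'E'
from h import *
P=dict(green=(627,-122,6),orange=(623,-37,6))
caps("top",P);caps("side",P)
print(arm.read_state()["position"])
E
```

```text
top green 439 circ [ 626.4 -121.6] 25.0 median [ 625.6 -121.4   93.2]
top orange 311 circ [622. -37.] 21.5 median [620.5 -36.5  77.2]
side green 414 circ [ 627.  -124.4] 25.7 median [ 626.4 -126.8   92.8]
side orange 232 circ [623.7 -39.3] 21.7 median [622.2 -40.8  77. ]
[ 444.27640541 -254.96297888  196.3332283 ]
```

move_arm(
  moves=[
    {"gripper": 1,"xyz": [0,0,5],"angular": [0,0,0]},
    {"gripper": 1,"xyz": [0,0,10],"angular": [0,0,0]},
    {"gripper": 1,"xyz": [0,0,14],"angular": [0,0,0]},
    {"gripper": 1,"xyz": [0,0,17],"angular": [0,0,0]},
    {"gripper": 1,"xyz": [0,0,18.1],"angular": [0,0,0]},
    {"gripper": 1,"xyz": [0,0,18.1],"angular": [0,0,0]},
    {"gripper": -1,"xyz": [0,0,18.1],"angular": [0,0,0]},
    {"gripper": -1,"xyz": [0,0,18.1],"angular": [0,0,0]},
    {"gripper": -1,"xyz": [0,0,18.1],"angular": [0,0,0]},
    {"gripper": -1,"xyz": [0,0,18.1],"angular": [0,0,0]},
  ],
)

```text
clock: 16.48
position: [444.4, -255.7, 16.5]
ee_rot: [0.707, -0.707, 0.001, -0.0]
contact_force: [-0.4, 1.8, 5.6]
gripper_width: 34.8
```

move_arm(
  moves=[
    {"gripper": -1,"xyz": [0,0,0],"angular": [0,0,0]},
    {"gripper": -1,"xyz": [0,0,0],"angular": [0,0,0]},
  ],
)

```text
clock: 16.73
position: [444.4, -255.7, 16.5]
ee_rot: [0.707, -0.707, 0.001, -0.0]
contact_force: [-0.3, 1.5, 6.7]
gripper_width: 34.9
```

move_arm(
  moves=[
    {"gripper": -1,"xyz": [0,0,-2],"angular": [0,0,0]},
    {"gripper": -1,"xyz": [0,0,-5],"angular": [0,0,0]},
    {"gripper": -1,"xyz": [0,0,-9],"angular": [0,0,0]},
    {"gripper": -1,"xyz": [0,0,-13],"angular": [0,0,0]},
    {"gripper": -1,"xyz": [-1,-0.5,-15],"angular": [0,0,0]},
    {"gripper": -1,"xyz": [-4,-2.5,-15],"angular": [0,0,0]},
    {"gripper": -1,"xyz": [-8,-5,-15],"angular": [0,0,0]},
    {"gripper": -1,"xyz": [-12,-7.5,-15],"angular": [0,0,0]},
    {"gripper": -1,"xyz": [-16,-10,-15],"angular": [0,0,0]},
    {"gripper": -1,"xyz": [-20,-12.5,-15],"angular": [0,0,0]},
  ],
)

```text
clock: 17.98
position: [568.8, -54.1, 165.1]
ee_rot: [-0.707, 0.707, 0.0, -0.0]
contact_force: [-0.1, -0.4, -2.0]
gripper_width: 34.2
```

move_arm(
  moves=[
    {"gripper": -1,"xyz": [-4,-2,0],"angular": [0,0,0]},
    {"gripper": -1,"xyz": [-8,-4,0],"angular": [0,0,0]},
    {"gripper": -1,"xyz": [-10,-4.9,0],"angular": [0,0,0]},
    {"gripper": -1,"xyz": [-10.3,-5,0],"angular": [0,0,0]},
    {"gripper": -1,"xyz": [-10.3,-5,0],"angular": [0,0,0]},
    {"gripper": -1,"xyz": [-10.3,-5,0],"angular": [0,0,0]},
  ],
)

```text
clock: 18.73
position: [618.0, 46.4, 165.4]
ee_rot: [-0.707, 0.708, 0.0, -0.0]
contact_force: [-0.5, -0.3, -0.7]
gripper_width: 34.7
```

move_arm(
  moves=[
    {"gripper": -1,"xyz": [-0.1,0,4],"angular": [0,0,0]},
    {"gripper": -1,"xyz": [-0.1,0,8],"angular": [0,0,0]},
    {"gripper": -1,"xyz": [-0.1,0,11],"angular": [0,0,0]},
    {"gripper": -1,"xyz": [-0.1,0,13],"angular": [0,0,0]},
    {"gripper": -1,"xyz": [-0.1,0,13.8],"angular": [0,0,0]},
    {"gripper": -1,"xyz": [-0.1,0,14.2],"angular": [0,0,0]},
    {"gripper": -1,"xyz": [-0.1,0,14.2],"angular": [0,0,0]},
    {"gripper": -1,"xyz": [-0.1,0,14.2],"angular": [0,0,0]},
  ],
)

```text
clock: 19.73
position: [619.2, 48.7, 24.3]
ee_rot: [0.707, -0.707, 0.0, -0.001]
contact_force: [1.1, -0.9, -1.1]
gripper_width: 34.9
```

move_arm(
  moves=[
    {"gripper": -1,"xyz": [0,0,0.1],"angular": [0,0,0]},
    {"gripper": -1,"xyz": [0,0,0.1],"angular": [0,0,0]},
  ],
)

```text
clock: 19.98
position: [618.7, 48.7, 22.6]
ee_rot: [0.707, -0.707, 0.0, -0.0]
contact_force: [-0.3, 0.2, -0.3]
gripper_width: 34.7
```

move_arm(
  moves=[
    {"gripper": -1,"xyz": [0,0,0.1],"angular": [0,0,0]},
    {"gripper": -1,"xyz": [0,0,0.1],"angular": [0,0,0]},
  ],
)

```text
clock: 20.23
position: [618.7, 48.7, 22.5]
ee_rot: [0.707, -0.707, 0.0, -0.0]
contact_force: [-2.2, -0.1, 4.6]
gripper_width: 34.7
```

move_arm(
  moves=[
    {"gripper": 0.2,"xyz": [0,0,0],"angular": [0,0,0]},
    {"gripper": 0.6,"xyz": [0,0,0],"angular": [0,0,0]},
    {"gripper": 1,"xyz": [0,0,0],"angular": [0,0,0]},
    {"gripper": 1,"xyz": [0,0,0],"angular": [0,0,0]},
    {"gripper": 1,"xyz": [0,0,-2],"angular": [0,0,0]},
    {"gripper": 1,"xyz": [0,0,-6],"angular": [0,0,0]},
    {"gripper": 1,"xyz": [0,0,-11],"angular": [0,0,0]},
    {"gripper": 1,"xyz": [0,0,-15],"angular": [0,0,0]},
    {"gripper": 1,"xyz": [-1,5,-15],"angular": [0,0,0]},
  ],
)

```text
clock: 21.35
position: [572.6, 59.3, 175.0]
ee_rot: [-0.707, 0.707, -0.003, 0.004]
contact_force: [-0.8, 1.3, -0.7]
gripper_width: 85.1
```

move_arm(
  moves=[
    {"gripper": 1,"xyz": [-1,5,0],"angular": [0,0,0]},
    {"gripper": 1,"xyz": [-1.9,10,0],"angular": [0,0,0]},
    {"gripper": 1,"xyz": [-1.9,13.5,0],"angular": [0,0,0]},
    {"gripper": 1,"xyz": [-1.9,13.5,0],"angular": [0,0,0]},
    {"gripper": 1,"xyz": [-1.9,13.5,0],"angular": [0,0,0]},
    {"gripper": 1,"xyz": [-1.9,13.5,0],"angular": [0,0,0]},
  ],
)

```text
clock: 22.1
position: [434.5, 77.8, 171.3]
ee_rot: [-0.707, 0.707, -0.0, 0.0]
contact_force: [1.3, -0.3, -0.2]
gripper_width: 85.0
```

```bash
python3 - <<'E'
from h import *
P=dict(green=(627,-122,6),orange=(623,-37,6),black=(619,48,6))
caps("top",P);caps("side",P)
print(arm.read_state()["position"])
E
```

```text
top green 439 circ [ 626.7 -121.8] 25.2 median [ 625.6 -121.8   93.2]
top orange 315 circ [622.  -36.4] 21.2 median [621.  -36.6  77.1]
top black 222 circ [616.6  49. ] 17.8 median [615.9  49.1  63.6]
side green 405 circ [ 626.6 -124. ] 25.7 median [ 626.8 -126.3   92.9]
side orange 221 circ [622.6 -40.2] 22.6 median [621.7 -41.2  76.7]
side black 125 circ [618.1  45.6] 19.0 median [617.2  44.4  62.7]
[434.26158297  77.59081944 171.04300561]
```

move_arm(
  moves=[
    {"gripper": 1,"xyz": [0,0.1,5],"angular": [0,0,0]},
    {"gripper": 1,"xyz": [0,0.1,10],"angular": [0,0,0]},
    {"gripper": 1,"xyz": [0,0.1,13.5],"angular": [0,0,0]},
    {"gripper": 1,"xyz": [0,0.1,15.5],"angular": [0,0,0]},
    {"gripper": 1,"xyz": [0,0.1,16.2],"angular": [0,0,0]},
    {"gripper": 1,"xyz": [0,0.1,16.2],"angular": [0,0,0]},
    {"gripper": -1,"xyz": [0,0.1,16.2],"angular": [0,0,0]},
    {"gripper": -1,"xyz": [0,0.1,16.2],"angular": [0,0,0]},
    {"gripper": -1,"xyz": [0,0.1,16.2],"angular": [0,0,0]},
    {"gripper": -1,"xyz": [0,0.1,16.2],"angular": [0,0,0]},
  ],
)

```text
clock: 23.45
position: [433.1, 77.9, 10.1]
ee_rot: [0.707, -0.707, 0.0, -0.001]
contact_force: [-0.9, -0.1, 5.4]
gripper_width: 28.6
```

move_arm(
  moves=[
    {"gripper": -1,"xyz": [0,0,0],"angular": [0,0,0]},
    {"gripper": -1,"xyz": [0,0,0],"angular": [0,0,0]},
    {"gripper": -1,"xyz": [0,0,0],"angular": [0,0,0]},
  ],
)

```text
clock: 23.82
position: [433.1, 77.9, 10.1]
ee_rot: [0.707, -0.707, 0.0, -0.001]
contact_force: [-0.5, 0.3, 4.9]
gripper_width: 28.7
```

move_arm(
  moves=[
    {"gripper": -1,"xyz": [0,0,-2],"angular": [0,0,0]},
    {"gripper": -1,"xyz": [0,0,-5],"angular": [0,0,0]},
    {"gripper": -1,"xyz": [0,0,-9],"angular": [0,0,0]},
    {"gripper": -1,"xyz": [0,0,-12],"angular": [0,0,0]},
    {"gripper": -1,"xyz": [-1,-4,-13],"angular": [0,0,0]},
    {"gripper": -1,"xyz": [-3,-9,-13],"angular": [0,0,0]},
    {"gripper": -1,"xyz": [-4.5,-14,-13],"angular": [0,0,0]},
    {"gripper": -1,"xyz": [-5.3,-17.5,-13],"angular": [0,0,0]},
    {"gripper": -1,"xyz": [-5.4,-18.3,-13],"angular": [0,0,0]},
    {"gripper": -1,"xyz": [-5.4,-18.3,-13],"angular": [0,0,0]},
  ],
)

```text
clock: 25.08
position: [614.9, 131.3, 138.5]
ee_rot: [-0.707, 0.707, 0.0, -0.001]
contact_force: [-0.1, -0.3, -0.7]
gripper_width: 28.8
```

move_arm(
  moves=[
    {"gripper": -1,"xyz": [0,0,0],"angular": [0,0,0]},
    {"gripper": -1,"xyz": [0,0,0],"angular": [0,0,0]},
  ],
)

```text
clock: 25.32
position: [614.8, 131.4, 139.8]
ee_rot: [0.707, -0.707, -0.0, -0.0]
contact_force: [0.4, -0.6, 0.3]
gripper_width: 28.4
```

move_arm(
  moves=[
    {"gripper": -1,"xyz": [0,0,3],"angular": [0,0,0]},
    {"gripper": -1,"xyz": [0,0,6],"angular": [0,0,0]},
    {"gripper": -1,"xyz": [0,0,9],"angular": [0,0,0]},
    {"gripper": -1,"xyz": [0,0,11],"angular": [0,0,0]},
    {"gripper": -1,"xyz": [0,0,11.8],"angular": [0,0,0]},
    {"gripper": -1,"xyz": [0,0,12.2],"angular": [0,0,0]},
    {"gripper": -1,"xyz": [0,0,12.2],"angular": [0,0,0]},
    {"gripper": -1,"xyz": [0,0,12.3],"angular": [0,0,0]},
    {"gripper": -1,"xyz": [0,0,12.3],"angular": [0,0,0]},
  ],
)

```text
clock: 26.45
position: [615.8, 131.7, 16.8]
ee_rot: [0.707, -0.707, 0.0, -0.0]
contact_force: [-0.1, -0.1, -1.2]
gripper_width: 28.6
```

move_arm(
  moves=[
    {"gripper": -1,"xyz": [0,0,0.1],"angular": [0,0,0]},
    {"gripper": -1,"xyz": [0,0,0.1],"angular": [0,0,0]},
  ],
)

```text
clock: 26.7
position: [615.9, 131.7, 16.2]
ee_rot: [0.707, -0.707, 0.0, -0.0]
contact_force: [-1.9, 0.2, 4.4]
gripper_width: 28.3
```

Contact. I release, lift and back off toward the base so the cameras can see.

move_arm(
  moves=[
    {"gripper": 0.2,"xyz": [0,0,0],"angular": [0,0,0]},
    {"gripper": 0.6,"xyz": [0,0,0],"angular": [0,0,0]},
    {"gripper": 1,"xyz": [0,0,0],"angular": [0,0,0]},
    {"gripper": 1,"xyz": [0,0,0],"angular": [0,0,0]},
    {"gripper": 1,"xyz": [0,0,-2],"angular": [0,0,0]},
    {"gripper": 1,"xyz": [0,0,-6],"angular": [0,0,0]},
    {"gripper": 1,"xyz": [0,0,-11],"angular": [0,0,0]},
    {"gripper": 1,"xyz": [0,0,-16],"angular": [0,0,0]},
    {"gripper": 1,"xyz": [0,5,-18],"angular": [0,0,0]},
  ],
)

```text
clock: 27.82
position: [568.6, 132.4, 198.5]
ee_rot: [-0.707, 0.707, -0.002, 0.003]
contact_force: [-0.9, 0.1, 1.2]
gripper_width: 85.2
```

move_arm(
  moves=[
    {"gripper": 1,"xyz": [0,5,0],"angular": [0,0,0]},
    {"gripper": 1,"xyz": [0,10,0],"angular": [0,0,0]},
    {"gripper": 1,"xyz": [0,15,0],"angular": [0,0,0]},
    {"gripper": 1,"xyz": [0,15,0],"angular": [0,0,0]},
    {"gripper": 1,"xyz": [0,15,0],"angular": [0,0,0]},
    {"gripper": 1,"xyz": [0,15,0],"angular": [0,0,0]},
  ],
)

```text
clock: 28.58
position: [416.6, 131.9, 195.3]
ee_rot: [-0.707, 0.707, -0.0, 0.0]
contact_force: [-0.7, -0.1, -0.4]
gripper_width: 85.6
```

```bash
python3 - <<'E'
from h import *
P=dict(green=(627,-122,6),orange=(623,-37,6),black=(619,48,6),blue=(616,132,6))
cv2.imwrite("pics/t9.png",caps("top",P));cv2.imwrite("pics/s9.png",caps("side",P))
print(arm.read_state()["position"])
E
```

```text
top green 445 circ [ 626.1 -121.9] 25.1 median [ 625.6 -121.1   93.1]
top orange 310 circ [622.4 -36.6] 21.2 median [621.3 -36.2  77.2]
top black 224 circ [616.7  49. ] 17.9 median [616.2  49.   63.6]
top blue 146 circ [613.9 132.9] 15.0 median [612.9 132.4  50.6]
side green 413 circ [ 627.7 -124.2] 25.1 median [ 626.6 -126.5   92.7]
side orange 227 circ [622.7 -39.2] 22.5 median [622.1 -41.   76.8]
side black 128 circ [618.6  46.1] 18.8 median [617.3  43.9  63. ]
side blue 79 circ [615.  131.4] 15.8 median [614.  127.4  50. ]
[416.37632547 131.72620421 195.06440009]
```

View pics/s9.png

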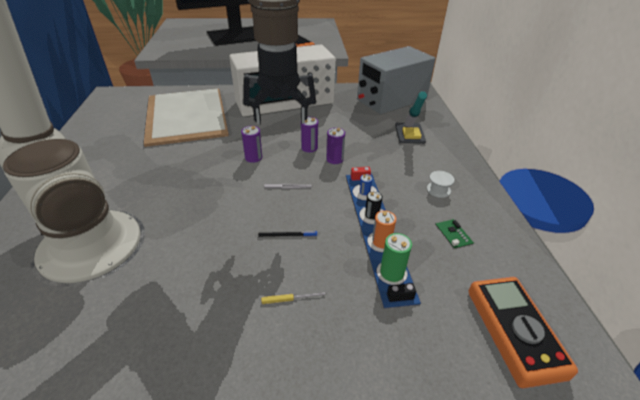

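View pics/t9.png

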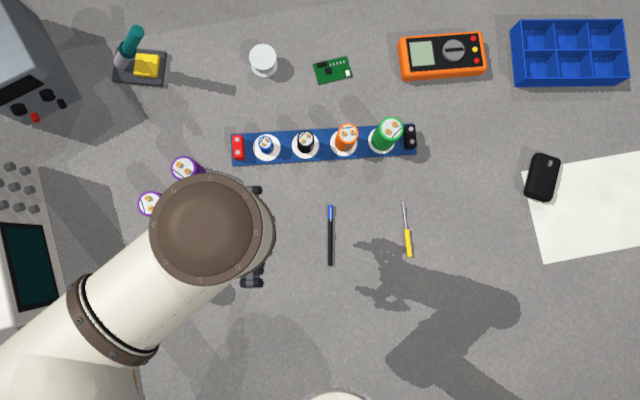

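Both views show all four upright and in order from the red block: blue (266,145), black (305,142), orange (345,138) and green (388,133) in the top view. The arm is clear of everything.

```bash
python3 -c "
from bench import arm
print(arm.job_done())"
```

```text
the job is handed in; nothing more can be done
None
```

All four capacitors are standing on their marks. From the red block the order is blue, black, orange, green. Each was gripped across the strip, set down until the wrist force showed light contact (about 5 N), then released. I handed the job in at about 29 s on the clock.

The last checks, from both cameras, found every capacitor upright at its expected height. The fitted centres were about 3 mm or less from the measured marks, against the 12 mm allowed. The two views disagreed with each other by about 2–3 mm, which is close to the calibration tolerance. The arm was touching nothing. No check failed; I did not measure that they were at rest, but the first three stayed put between repeated looks, while blue had only one.

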